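# Fetch the climate logger from behind the eggs

### The arm

A 7-joint arm with a two-finger parallel gripper is mounted at the origin on the work surface. World frame = base frame: x ahead of the robot, y to its left, z up, the work surface at z = 0. Lengths are in m, angles in rad, forces in N, time in s.
With the tool pointing down it reaches from about 0.425 to 0.825 m from the base axis. Payload 3.6 kg.
Tool frame: the origin (TCP) lies at the very end of the fingers, on their centre line; the grasp point (between the pads) lies bot.tcp_to_grasp behind it (bot.tcp_to_grasp is the distance from the TCP to the grasp point, in m); z points along the fingers, y is the direction in which the jaws open and shut (so a half turn about z gives the same grasp; the last joint's range is limited). The gripper opens to 93 mm and grips with 3 to 60 N. Pads are 15 mm wide; open, the fingers measure 128 mm over their backs; the gripper's body (75 mm by 188 mm) begins 65 mm behind the grasp point.
Start: joints at [1.28, 0.615, -0.013, 1.423, 0.008, 1.103, -0.04], TCP at [0.17, -0.627, 0.219] pointing down, gripper open.
Joint ranges: [-3.12, 3.12], [-0.3, 2.06], [-1.34, 1.32], [0.26, 2.42], [-1.36, 4.5], [0.01, 1.98], [-2.84, 2.84]. Speed limits (rad/s): [2.79, 2.79, 3.14, 3.14, 3.14, 3.14, 3.14].

### API

Orientations are given as [roll, pitch, yaw] about the fixed x, y, z axes, in that order (R = Rz(yaw) Ry(pitch) Rx(roll)).
In Python, from station import bot gives the robot as it stands. The module is installed in compiled form; this text tells all that it offers.
- The arm moves only by the tool carry_out, never from a script. Its argument "deltas" is text: rows parted by semicolons, each of 4 numbers parted by spaces: the shift along the tool's x, y, z in mm, then the turn about the tool's z in degrees. A call has 1 to 20 rows; each row is the pose to reach, as a shift and turn from the pose commanded when the call began, along the tool's axes at that moment; what a row does not reach only later rows make up. A row lasts 1/12 s, in which the tool goes at most 41.7 mm and 7.16 degrees, less where a joint would pass 70% of its speed; a pose out of reach is approached as far as the arm can. A call with a gripper value outside its range is refused whole. "grip" is the opening, from 0 (shut) to 1 (fully open), set as the call begins (left out, the last holds). The fingers move at their own pace and stop on an object; "squeeze" is the grip in N (left out, the last holds). Time passes only in rows, so rows that repeat a pose let the fingers close. It gives the time, the measured TCP pose, the force and the opening at its end, in the units of the state.
- bot.get_state(): the state, without advancing time (a new reading comes with each control period).
- bot.grab_frame(name): name is "scene" or "top" or "wrist"; returns a dict with "image" (384x512x3 uint8, red, green, blue), "K" (3x3 intrinsics, pixels), "position" and "attitude" of the camera in the world. Camera axes: x right, y down, z forward; pixel columns grow to the right and rows downward; lengths in m; the calibration is good to about 2 mm. A picture is of the moment at which its call begins. There is no depth.
- bot.close_job(): hands the job in, once; it reports no verdict.
The state is a dict: "time": time; "q": joint angles; "qd": joint speeds; "joint_efforts": joint torques, N m; "tool_pos": TCP position; "tcp_rot": TCP orientation; "wrist_force": force on the tool from outside, world axes, zero at the start; "torque": the same for the moment, N m; "opening": finger opening in m.
Only numpy, scipy, OpenCV 4.12 (cv2) and the standard library are available. Lean on these libraries where they do the work, as an engineer would, in place of code of your own. Each camera call takes 0.05 s, during which the arm holds its last target.

### The job

The climate logger stands in the slot of the setter tray, behind the front row of three eggs. First clear those three eggs into the pockets of the holding rack at the side, then lift out the logger and stand it in the reading dock, and only then put each egg back upright in the very pocket it came from. Set the eggs down gently, never drop them, and leave the two eggs in the tray's back row where they are.

Things in the scene. Friction and masses are not known exactly. Their poses are not given: they have to be found in the camera images.
- tray: fixed wooden setter tray 250 (x) by 338 mm (y), rims 20-24 mm high; origin: centre of underside, x to the back row (away from robot). Board top 14 mm over the table; round pockets 46 mm wide, 8 mm deep (floor 6 mm over the table): front row x=-70, y=-86, 0, 86 mm; back row x=65, same y, middle one empty. Logger's slot 36 (x) by 116 mm (y), as deep, at x=-19, y=0
- egg_small_mid (a point): centre (half-way up) of the small egg: white hard egg standing blunt end up, round about its own z axis (up), 60 mm high, 46 mm across at its widest, which is 34 mm above its underside, foot flattened to 24 mm across, about 60 g; starts in one of the three pockets of the tray's front row (any)
- egg_medium_mid (a point): centre (half-way up) of the middle-sized egg of the front row: white hard egg standing blunt end up, round about its own z axis (up), 66 mm high, 50 mm across at its widest, which is 37 mm above its underside, foot flattened to 24 mm across, about 80 g; starts in one of the three pockets of the tray's front row (any)
- egg_large_mid (a point): centre (half-way up) of the large egg: white hard egg standing blunt end up, round about its own z axis (up), 76 mm high, 56 mm across at its widest, which is 42 mm above its underside, foot flattened to 24 mm across, about 120 g; starts in one of the three pockets of the tray's front row (any)
- logger_mid (a point): centre (half-way up) of the climate logger: upright grey plastic box with a dark display, 30 mm thick (its x), 110 mm long (its y), 60 mm high (its z, up), about 150 g; it starts in the tray's slot with its axes along the tray's, and can be gripped across its thickness once the eggs in front are away; either way round in the dock is right
- rack: fixed wooden holding rack, a bar 270 mm (its x) by 80 mm (its y) by 14 mm high, origin at the centre of its underside, z up; three empty pockets like the tray's (46 mm across, 8 mm deep, floor 6 mm above the table) at x = -86, 0, +86 mm, y = 0; any egg may use any pocket. It stands on the left or the right of the tray
- dock: fixed reading dock, white frame on a black base, 78 (its x) by 156 mm (its y), 14 mm high, origin at the centre of its underside; a recess 46 (x) by 126 mm (y), 8 mm deep (floor 6 mm over the table) at its centre takes the standing logger, long side along y. A 24 mm high display block adjoins its +y end. On the other side of the tray from the rack
- egg_left_mid (a point): centre (half-way up) of the back-row egg at the tray's +y end: white hard egg standing blunt end up, round about its own z axis (up), 66 mm high, 50 mm across at its widest, which is 37 mm above its underside, foot flattened to 24 mm across, about 80 g; to be left alone
- egg_right_mid (a point): centre (half-way up) of the back-row egg at the tray's -y end: white hard egg standing blunt end up, round about its own z axis (up), 66 mm high, 50 mm across at its widest, which is 37 mm above its underside, foot flattened to 24 mm across, about 80 g; to be left alone

How it is judged:
On the way, in this order (a step that is already met when the one before it is completed fails the run):
1. the three front eggs stand released in pockets of the holding rack, the logger still in its slot (x of egg_small_mid in the frame of rack between -0.11 and 0.11 m and y of egg_small_mid in the frame of rack between -0.02 and 0.02 m and z of egg_small_mid in the frame of rack below 0.042 m and angle between each of egg_small_mid, egg_medium_mid, egg_large_mid's own z axis and vertical below 0.25 rad and x of egg_medium_mid in the frame of rack between -0.11 and 0.11 m and y of egg_medium_mid in the frame of rack between -0.02 and 0.02 m and z of egg_medium_mid in the frame of rack below 0.045 m and x of egg_large_mid in the frame of rack between -0.11 and 0.11 m and y of egg_large_mid in the frame of rack between -0.02 and 0.02 m and z of egg_large_mid in the frame of rack below 0.05 m and contact force between the fingers and logger below 0.05 N and contact force between the fingers and egg_small below 0.05 N and contact force between the fingers and egg_medium below 0.05 N and contact force between the fingers and egg_large below 0.05 N and distance of logger_mid from where it was at the start of the episode below 0.02 m), for 0.2 s.
2. the logger stands released in the reading dock, the three eggs still in the rack (horizontal distance between logger_mid and dock below 0.015 m and z of logger_mid in the frame of dock below 0.041 m and angle between logger_mid's own z axis and vertical below 0.1 rad and x of egg_small_mid in the frame of rack between -0.11 and 0.11 m and y of egg_small_mid in the frame of rack between -0.02 and 0.02 m and z of egg_small_mid in the frame of rack below 0.042 m and angle between each of egg_small_mid, egg_medium_mid, egg_large_mid's own z axis and vertical below 0.25 rad and x of egg_medium_mid in the frame of rack between -0.11 and 0.11 m and y of egg_medium_mid in the frame of rack between -0.02 and 0.02 m and z of egg_medium_mid in the frame of rack below 0.045 m and x of egg_large_mid in the frame of rack between -0.11 and 0.11 m and y of egg_large_mid in the frame of rack between -0.02 and 0.02 m and z of egg_large_mid in the frame of rack below 0.05 m and contact force between the fingers and logger below 0.05 N and contact force between the fingers and egg_small below 0.05 N and contact force between the fingers and egg_medium below 0.05 N and contact force between the fingers and egg_large below 0.05 N), for 0.2 s.
At the end, for the whole second after the job is handed in: each of the three eggs stands within 15 mm of where it started and upright within 0.2 rad, the logger stands upright in the dock's recess within 15 mm of the dock's centre, the two back-row eggs are within 15 mm of where they were, and all is at rest (distance of each of egg_small_mid, egg_medium_mid, egg_large_mid, egg_left_mid, egg_right_mid from where it was at the start of the episode below 0.015 m and angle between each of egg_small_mid, egg_medium_mid, egg_large_mid's own z axis and vertical below 0.2 rad and horizontal distance between logger_mid and dock below 0.015 m and z of logger_mid in the frame of dock below 0.041 m and angle between logger_mid's own z axis and vertical below 0.1 rad and linear speed of each of logger, egg_small, egg_medium, egg_large below 0.02 m/s); the robot touches nothing.
It fails at once if the small egg is dropped or thrown (free of the fingers and faster than 0.7 m/s, a fall of some 25 mm) (contact force between the fingers and egg_small below 0.01 N and linear speed of egg_small above 0.7 m/s).
It fails at once if the medium egg is dropped or thrown (free of the fingers and faster than 0.7 m/s, a fall of some 25 mm) (contact force between the fingers and egg_medium below 0.01 N and linear speed of egg_medium above 0.7 m/s).
It fails at once if the large egg is dropped or thrown (free of the fingers and faster than 0.7 m/s, a fall of some 25 mm) (contact force between the fingers and egg_large below 0.01 N and linear speed of egg_large above 0.7 m/s).
It fails at once if a back-row egg is knocked out of its place (moved over 20 mm) (distance of any of egg_left_mid, egg_right_mid from where it was at the start of the episode above 0.02 m).
It also fails if it takes over 147 s, if anything falls off the work surface, if the arm or the gripper's body presses on something with over 40 N, if the wrist force passes 120 N, or if a joint passes its speed limit or range.

## Working session

There is one attempt and no reset: what is moved stays moved. The work goes in short steps, Python scripts to look and compute and a tool call to move; the robot and the scene stay as the last step left them, time stands still between calls to the robot, and variables do not carry over. Pictures are saved under pics/ and viewed, and the job is handed in when it is done.

Besides the shell and the picture viewer there is one more tool, called after "Emit:" in YAML: its name, and indented under it one key for each argument. carry_out: Moves the arm, as the interface text tells. Its arguments: {"type":"object","properties":{"deltas":{"type":"string"},"grip":{"type":"number"},"squeeze":{"type":"number"}},"required":["deltas"]}

```bash
mkdir -p pics; python3 - <<'E'
from station import bot
import cv2
print(bot.get_state(), bot.tcp_to_grasp)
for n in ("scene","top","wrist"):
    f=bot.grab_frame(n); cv2.imwrite(f"pics/{n}0.png",f["image"][:,:,::-1]); print(n,f["K"],f["position"],f["attitude"])
E
```

```text
{'time': 0.0, 'q': array([ 1.27952393,  0.61592839, -0.0126029 ,  1.42491523,  0.00808945,
        1.10342448, -0.04037816]), 'qd': array([-1.58915056e-03,  5.03954879e-04, -3.02852627e-05,  1.05951485e-03,
        3.86780997e-04, -1.84848009e-04,  9.44393439e-04]), 'joint_efforts': array([ 2.04851203e-04, -4.58937120e+01,  2.09109932e-01, -1.65744835e+01,
       -6.12079119e-02,  2.03787518e-02,  2.28123154e-04]), 'tool_pos': array([ 0.16988907, -0.62656317,  0.21746988]), 'tcp_rot': array([-3.13896749e+00,  3.75185699e-05,  2.64845167e-01]), 'wrist_force': array([-0.41737385, -0.22692658,  0.74567339]), 'torque': array([ 0.03500173, -0.00620859, -0.02664654]), 'opening': 0.09283347107439434} 0.0188
scene [[412.18230969   0.         252.87818345]
 [  0.         412.18230969 195.01247461]
 [  0.           0.           1.        ]] [ 1.02892186 -0.36307239  0.76895754] [-2.43094446e+00  2.60122992e-04  9.02502164e-01]
top [[386.22506948   0.         261.01827571]
 [  0.         386.22506948 193.05263379]
 [  0.           0.           1.        ]] [0.44457711 0.020623   1.06760944] [-3.00320325 -0.01566805 -1.54496866]
wrist [[294.4400622    0.         261.33875781]
 [  0.         294.4400622  193.75555972]
 [  0.           0.           1.        ]] [ 0.24954894 -0.60506761  0.38377403] [ 2.84290210e+00  2.78987082e-03 -1.30672118e+00]
```

View pics/top0.png

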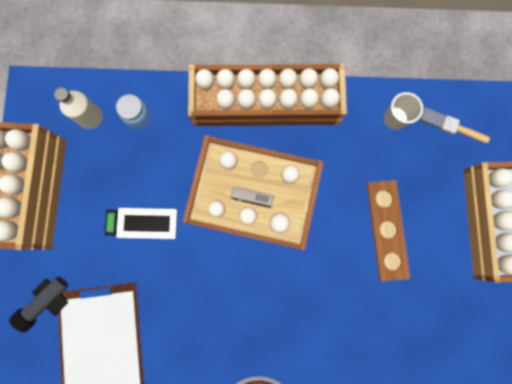

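View pics/scene0.png

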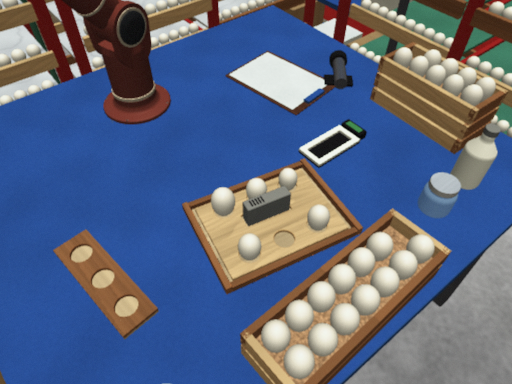

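The top view shows the tray in the middle, with small, medium and large eggs from left to right at about (217,208), (248,216) and (280,223). The rack is on the right (-y) at about (388,230) and the dock on the left (+y) at about (147,223). I'll enlarge it next.

```bash
python3 - <<'E'
import cv2
im=cv2.imread("pics/top0.png")
def crop(n,x0,y0,x1,y1,s):
    c=cv2.resize(im[y0:y1,x0:x1],None,fx=s,fy=s,interpolation=cv2.INTER_CUBIC)
    for x in range((x0//10+1)*10,x1,10):
        cv2.line(c,((x-x0)*s,0),((x-x0)*s,6 if x%50 else 14),(0,255,255),1)
        if x%20==0: cv2.putText(c,str(x),((x-x0)*s-10,24),0,.4,(0,255,255),1)
    for y in range((y0//10+1)*10,y1,10):
        cv2.line(c,(0,(y-y0)*s),(6,(y-y0)*s),(0,255,255),1)
        if y%20==0: cv2.putText(c,str(y),(8,(y-y0)*s+4),0,.4,(0,255,255),1)
    cv2.imwrite(f"pics/{n}.png",c)
crop("tray",178,130,330,254,5)
crop("rack",360,170,420,290,5)
crop("dock",95,195,190,250,8)
E
```

```text
(no output)
```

View pics/tray.png

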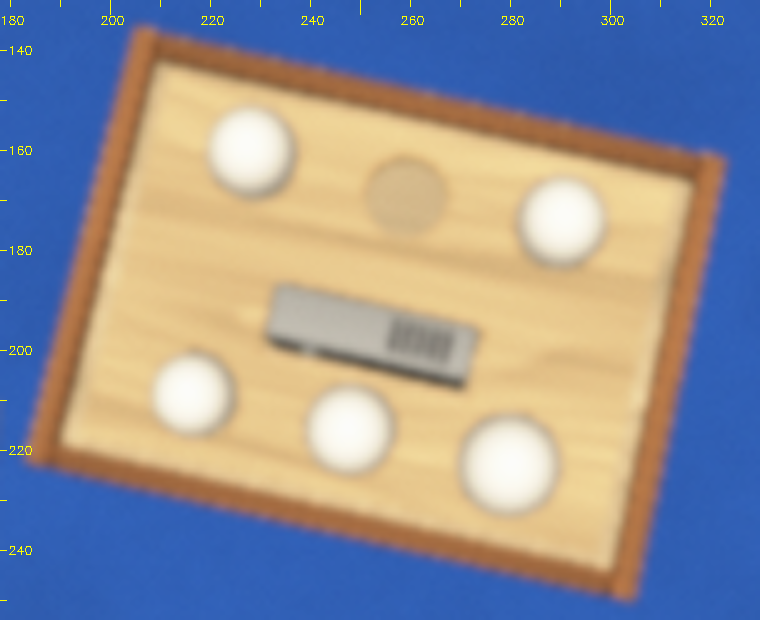

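View pics/rack.png

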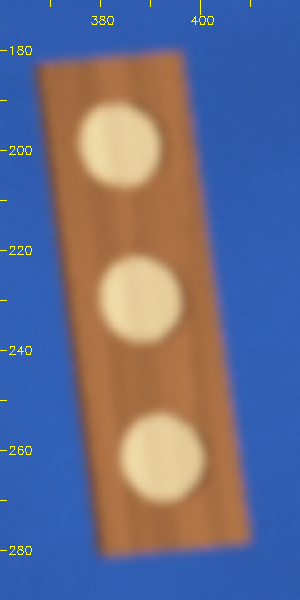

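View pics/dock.png

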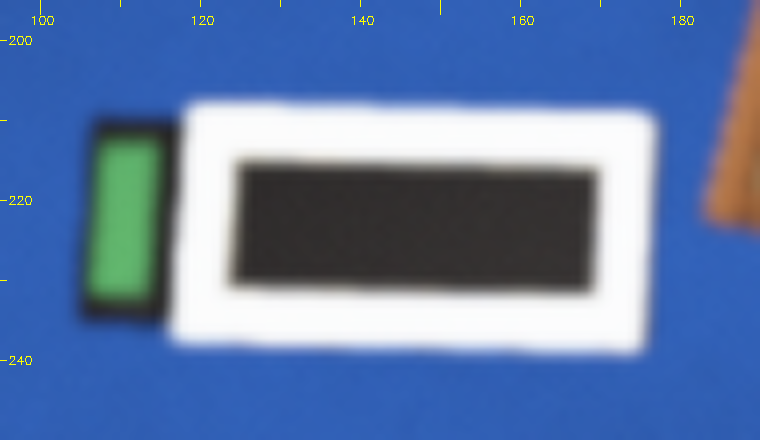

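```bash
cat > h.py <<'E'
import numpy as np
from scipy.spatial.transform import Rotation as R
from scipy.optimize import least_squares
Kt=np.array([[386.22506948,0,261.01827571],[0,386.22506948,193.05263379],[0,0,1]])
Pt=np.array([0.44457711,0.020623,1.06760944]);At=R.from_euler('xyz',[-3.00320325,-0.01566805,-1.54496866]).as_matrix()
def back(px,z,K=Kt,P=Pt,A=At):
    d=A@np.linalg.inv(K)@np.array([px[0],px[1],1.]); return P+d*(z-P[2])/d[2]
def proj(w,K=Kt,P=Pt,A=At):
    c=(np.atleast_2d(w)-P)@A; c=c/c[:,2:]; return (c@K.T)[:,:2]
def cp(X,Y,x0,y0,s): return np.array([(X+.5)/s-.5+x0,(Y+.5)/s-.5+y0])
def fit2(loc,wor):
    f=lambda p:(np.c_[np.cos(p[2])*loc[:,0]-np.sin(p[2])*loc[:,1]+p[0],np.sin(p[2])*loc[:,0]+np.cos(p[2])*loc[:,1]+p[1]]-wor).ravel()
    best=min((least_squares(f,[*wor.mean(0),a]) for a in (0,1.5,3,-1.5)),key=lambda r:r.cost)
    return best.x,(best.fun.reshape(-1,2)*1000).round(1)
E
python3 - <<'E'
from h import *
np.set_printoptions(suppress=True,precision=4)
T=lambda X,Y:cp(X,Y,178,130,5)
obs=[((143,25),.022,(.125,.169)),((727,158),.022,(.125,-.169)),((27,462),.022,(-.125,.169)),((634,601),.022,(-.125,-.169)),
((406,195),.010,(.065,0)),((252,153),.043,(.065,.086)),((562,223),.043,(.065,-.086)),
((194,394),.040,(-.07,.086)),((350,429),.043,(-.07,0)),((509,464),.048,(-.07,-.086)),
((276,284),.066,(-.004,.055)),((480,331),.066,(-.004,-.055)),((467,381),.066,(-.034,-.055)),((265,336),.066,(-.034,.055))]
w=np.array([back(T(*o[0]),o[1])[:2] for o in obs]); l=np.array([o[2] for o in obs])
print("tray",*fit2(l,w)); print(w)
T=lambda X,Y:cp(X,Y,360,170,5)
w=np.array([back(T(*o),.014)[:2] for o in [(119,145),(140,299),(163,458),(38,63),(183,50),(252,543),(103,557)]])
l=np.array([(-.086,0),(0,0),(.086,0),(-.135,-.04),(-.135,.04),(.135,.04),(.135,-.04)])
print("rack",*fit2(l,w)); print(w[:3])
T=lambda X,Y:cp(X,Y,95,195,8)
w=np.array([back(T(*o),.014)[:2] for o in [(187,102),(657,110),(645,354),(170,343),(237,160),(599,168),(593,293),(230,287)]])
l=np.array([(.039,.078),(.039,-.078),(-.039,-.078),(-.039,.078),(.023,.063),(.023,-.063),(-.023,-.063),(-.023,.063)])
print("dock",*fit2(l,w))
E
```

```text
tray [ 0.595   0.0279 -0.1992] [[ 0.3  3.9]
 [-0.5 -1. ]
 [ 0.   2. ]
 [-1.1 -0.7]
 [-2.2 -0.8]
 [ 0.8 -0.6]
 [ 0.5 -0.6]
 [-0.  -0.1]
 [-0.4 -0.6]
 [-0.8 -0.3]
 [ 2.  -0.4]
 [ 2.1 -0.7]
 [-0.8 -0.9]
 [ 0.2  0.8]]
[[ 0.7507  0.1649]
 [ 0.6846 -0.1615]
 [ 0.5059  0.2163]
 [ 0.4402 -0.1124]
 [ 0.6609  0.0158]
 [ 0.6749  0.0999]
 [ 0.6412 -0.0687]
 [ 0.5434  0.1261]
 [ 0.5268  0.0423]
 [ 0.5101 -0.0422]
 [ 0.6     0.083 ]
 [ 0.5781 -0.0246]
 [ 0.5516 -0.0184]
 [ 0.5724  0.0877]]
rack [ 0.5011 -0.3417 -3.024 ] [[ 0.8 -1.1]
 [-0.1 -1.2]
 [-0.1 -0.5]
 [ 0.  -0. ]
 [-0.2  1.7]
 [-0.2  1.2]
 [-0.2  0. ]]
[[ 0.5857 -0.3305]
 [ 0.5011 -0.3405]
 [ 0.4157 -0.3513]]
dock [0.5013 0.3166 0.0073] [[-1.9 -1.8]
 [-2.4  1.8]
 [ 2.4  1.9]
 [ 1.7 -1.8]
 [ 1.5  1.5]
 [ 1.9 -1.8]
 [-1.8 -1.7]
 [-1.5  2. ]]
```

```bash
cat >> h.py <<'E'
TR=(0.595,0.0279,-0.1992);RK=(0.5011,-0.3410,0.1176);DK=(0.5013,0.3166,0.0073)
def w2(p,f): c,s=np.cos(f[2]),np.sin(f[2]); return np.array([f[0]+c*p[0]-s*p[1],f[1]+s*p[0]+c*p[1]])
PTS={'S':w2((-.07,.086),TR),'M':w2((-.07,0),TR),'L':w2((-.07,-.086),TR),'log':w2((-.019,0),TR),
'R-':w2((-.086,0),RK),'R0':w2((0,0),RK),'R+':w2((.086,0),RK),'dock':w2((0,0),DK)}
def delta(pos,yaw,tgt):
    "mm in tool axes (tool pointing down) from pos,yaw to tgt xyz"
    A=R.from_euler('xyz',[np.pi,0,yaw]).as_matrix(); return (A.T@(np.array(tgt)-pos)*1000).round(1)
E
python3 - <<'E'
from h import *
print(PTS)
p=np.array([0.16988907,-0.62656317,0.21746988]);y=.2648
print(delta(p,y,[.44,-.30,.18]),delta(p,y,[*PTS['L'],.15]),np.degrees(-.1992-y))
E
```

```text
{'S': array([0.54340236, 0.12605133]), 'M': array([0.52638424, 0.04175196]), 'L': array([ 0.50936611, -0.0425474 ]), 'log': array([0.57637572, 0.03165982]), 'R-': array([ 0.41569399, -0.3510903 ]), 'R0': array([ 0.5011, -0.341 ]), 'R+': array([ 0.58650601, -0.3309097 ]), 'dock': array([0.5013, 0.3166])}
[ 346.2 -244.5   37.5] [ 480.5 -474.8   67.5] -26.585241694070195
```

Emit:
carry_out:
  deltas: "12 -8 0 1; 36 -25 0 3; 70 -50 10 6; 106 -75 15 9; 142 -100 20 12; 178 -125 25 15; 214 -150 30 18; 250 -176 30 21; 286 -201 30 24; 320 -226 35 26.6; 346 -252 37 26.6; 372 -282 40 26.6; 394 -312 45 26.6; 414 -345 48 26.6; 430 -376 50 26.6; 446 -405 50 26.6; 460 -432 50 26.6; 472 -456 50 26.6; 479 -470 50 26.6; 480.5 -474.8 50 26.6"
  grip: 0.75
  squeeze: 15

```text
time: 1.82
tool_pos: [0.5101, -0.0391, 0.1685]
tcp_rot: [-3.139, 0.0, -0.193]
wrist_force: [0.3, -0.3, 0.3]
opening: 0.0695
```

```bash
python3 - <<'E'
from station import bot
from h import *
import cv2
f=bot.grab_frame("wrist"); im=f["image"][:,:,::-1].copy()
s=bot.get_state(); print(s['time'],s['tool_pos'],s['tcp_rot'])
A=R.from_euler('xyz',f["attitude"]).as_matrix()
# pad line projected down at L
for k,z in (('L',.006+.042),('M',.043),('S',.04)):
    q=proj([[*PTS[k],z]],f["K"],f["position"],A)[0]; print(k,q); cv2.circle(im,tuple(int(v) for v in q),3,(0,0,255),-1)
cv2.imwrite("pics/w1.png",im)
print(delta(s['tool_pos'],s['tcp_rot'][2],[*PTS['L'],.0292]))
E
```

```text
1.8667 [ 0.50970101 -0.04015507  0.16845366] [-3.14017759e+00  7.17813414e-04 -1.94332421e-01]
L [265.70933814 188.09076075]
M [182.07951883 186.26188697]
S [100.08059864 185.00031832]
[1.000e-01 2.400e+00 1.393e+02]
```

View pics/w1.png

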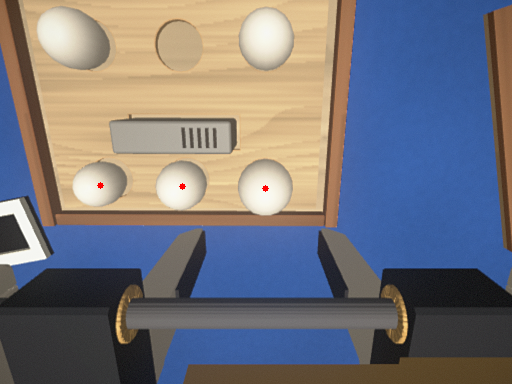

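The wrist view agrees with the measured egg positions: the red dots sit on the eggs at (266,188), (182,186) and (100,185). I'll descend on the large egg.

Emit:
carry_out:
  deltas: "0 0 5 0; 0 0 20 0; 0 0 40 0; 0 0 60 0; 0 0 80 0; 0 0 95 0; 0 0 108 0; 0 0 118 0; 0 0 126 0; 0 0 132 0; 0 0 137 0; 0 0 139 0; 0 0 139 0; 0 0 139 0; 0 0 139 0"

```text
time: 3.12
tool_pos: [0.51, -0.0433, 0.0302]
tcp_rot: [-3.141, -0.001, -0.199]
wrist_force: [-1.0, -0.7, 0.8]
opening: 0.0694
```

Emit:
carry_out:
  deltas: "0 0 0 0; 0 0 0 0; 0 0 0 0; 0 0 0 0; 0 0 0 0; 0 0 0 0; 0 0 0 0; 0 0 0 0"
  grip: 0.4

```text
time: 3.78
tool_pos: [0.5099, -0.0431, 0.0299]
tcp_rot: [-3.141, -0.001, -0.199]
wrist_force: [0.5, 1.0, 2.0]
opening: 0.0549
```

Emit:
carry_out:
  deltas: "0 0 -1 0; 0 0 -4 0; 0 0 -9 0; 0 0 -16 0; 0 0 -26 0; 0 0 -38 0; 0 0 -50 0; 0 0 -62 0; 0 0 -72 0; 0 0 -80 0; 0 0 -85 0; 0 0 -88 0; 0 0 -90 0; 0 0 -90 0"

```text
time: 4.95
tool_pos: [0.5096, -0.0433, 0.1198]
tcp_rot: [-3.142, 0.0, -0.199]
wrist_force: [-0.1, 0.3, -1.6]
opening: 0.0552
```

```bash
python3 - <<'E'
from h import *
y=-.1992
P={k:[*v,0] for k,v in PTS.items()}
for a,b in (('L','R-'),('R-','M'),('M','R0'),('R0','S'),('S','R+')): print(a,b,delta(np.array(P[a]),y,P[b]))
from station import bot
import cv2
f=bot.grab_frame("wrist"); cv2.imwrite("pics/w2.png",f["image"][:,:,::-1])
s=bot.get_state(); print(s['tool_pos'],s['opening'],s['wrist_force'])
E
```

```text
L R- [-30.8 321.    0. ]
R- M [  30.8 -407.    -0. ]
M R0 [ 51.  380.2   0. ]
R0 S [ -51.  -466.2   -0. ]
S R+ [132.7 439.4   0. ]
[ 0.5093467  -0.04328296  0.1194449 ] 0.05479146102404543 [-0.40295963 -0.25637248 -0.93327274]
```

View pics/w2.png

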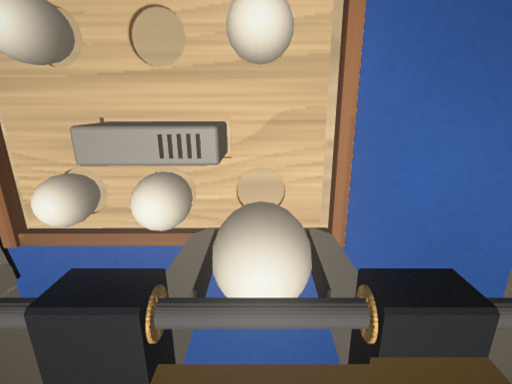

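The large egg is held upright between the pads, at about (262,250) in the wrist view. Next I carry it to the nearest rack pocket.

Emit:
carry_out:
  deltas: "0 3 0 0; -1 12 0 0; -3 27 0 0; -5 48 0 0; -7 73 0 0; -9 99 0 0; -12 125 0 0; -15 151 0 0; -17 177 0 0; -19 203 0 0; -22 229 0 0; -25 254 0 0; -27 276 0 0; -29 294 0 0; -30 307 0 0; -31 316 0 0; -31 320 0 0; -31 321 0 0; -31 321 0 0; -31 321 0 0"

```text
time: 6.67
tool_pos: [0.4162, -0.3504, 0.1196]
tcp_rot: [-3.14, 0.0, -0.197]
wrist_force: [0.6, 0.7, -0.3]
opening: 0.0551
```

```bash
python3 - <<'E'
from h import *
from station import bot
import cv2
f=bot.grab_frame("wrist"); cv2.imwrite("pics/w3.png",f["image"][:,:,::-1])
s=bot.get_state(); print(s['tool_pos'],s['tcp_rot'],s['opening'],delta(s['tool_pos'],s['tcp_rot'][2],[*PTS['R-'],.0302]))
E
```

```text
[ 0.41630068 -0.35042597  0.11963339] [-3.14059612e+00  5.34145510e-06 -1.97166904e-01] 0.05473499091237697 [-0.5  0.8 89.4]
```

View pics/w3.png

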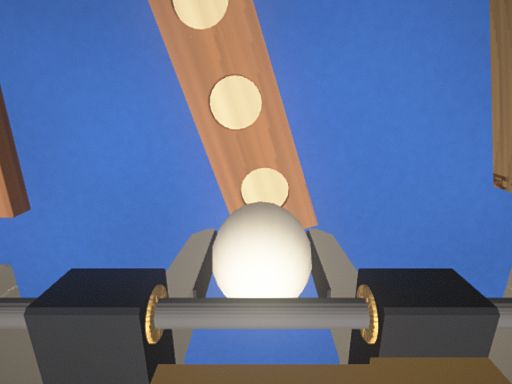

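Emit:
carry_out:
  deltas: "0 0 4 0; 0 0 14 0; 0 0 28 0; 0 0 42 0; 0 0 55 0; 0 0 66 0; 0 0 74 0; 0 0 80 0; 0 0 84 0; 0 0 86 0; 0 0 88 0; 0 0 89 0; 0 0 89.5 0; 0 0 89.5 0; 0 0 89.5 0"

```text
time: 7.97
tool_pos: [0.4158, -0.3519, 0.0305]
tcp_rot: [3.141, -0.001, -0.199]
wrist_force: [-0.6, 0.4, -1.1]
opening: 0.0548
```

Emit:
carry_out:
  deltas: "0 0 0 0; 0 0 0 0; 0 0 0 0; 0 0 0 0; 0 0 0 0; 0 0 0 0"
  grip: 0.78

```text
time: 8.47
tool_pos: [0.4157, -0.3518, 0.0302]
tcp_rot: [3.142, -0.0, -0.199]
wrist_force: [-0.6, -0.3, -0.4]
opening: 0.0724
```

Emit:
carry_out:
  deltas: "0 0 -3 0; 0 0 -10 0; 0 0 -24 0; 0 0 -42 0; 0 0 -60 0; 0 0 -76 0; 0 0 -86 0; 0 0 -90 0; 0 0 -90 0; 0 0 -90 0"
  grip: 0.72

```text
time: 9.3
tool_pos: [0.4153, -0.3515, 0.1198]
tcp_rot: [-3.141, 0.001, -0.199]
wrist_force: [-0.3, -0.3, -0.2]
opening: 0.067
```

```bash
python3 - <<'E'
from h import *
from station import bot
import cv2
f=bot.grab_frame("wrist"); cv2.imwrite("pics/w4.png",f["image"][:,:,::-1])
s=bot.get_state(); print(s['tool_pos'],s['tcp_rot'],s['opening'],delta(s['tool_pos'],s['tcp_rot'][2],[*PTS['M'],.12]))
E
```

```text
[ 0.41510426 -0.35131761  0.11942051] [-3.14071811e+00  1.53065602e-03 -1.99341165e-01] 0.06685447212643718 [  31.2 -407.3   -0.6]
```

View pics/w4.png

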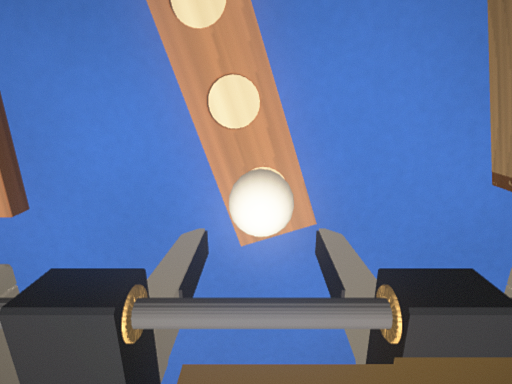

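The large egg stands upright in its pocket at about (262,203). I go to the medium egg.

Emit:
carry_out:
  deltas: "0 -4 0 0; 1 -16 0 0; 3 -38 0 0; 6 -68 0 0; 8 -100 0 0; 10 -132 0 0; 12 -164 0 0; 15 -196 0 0; 17 -228 0 0; 20 -260 0 0; 23 -292 0 0; 25 -322 0 0; 27 -350 0 0; 29 -373 0 0; 30 -390 0 0; 31 -401 0 0; 31 -406 0 0; 31 -407 0 0; 31 -407 0 0; 31 -407 0 0"
  grip: 0.71

```text
time: 11.02
tool_pos: [0.5262, 0.0394, 0.1201]
tcp_rot: [3.141, 0.0, -0.202]
wrist_force: [0.4, -0.4, -0.3]
opening: 0.0661
```

Emit:
carry_out:
  deltas: "0 0 5 0; 0 0 18 0; 0 0 34 0; 0 0 50 0; 0 0 64 0; 0 0 75 0; 0 0 84 0; 0 0 90 0; 0 0 94 0; 0 0 95 0; 0 0 95 0; 0 0 95 0; 0 0 95 0"

```text
time: 12.1
tool_pos: [0.5271, 0.041, 0.0258]
tcp_rot: [-3.141, -0.001, -0.199]
wrist_force: [-0.7, -0.4, 0.1]
opening: 0.0659
```

Emit:
carry_out:
  deltas: "0 0 0 0; 0 0 0 0; 0 0 0 0; 0 0 0 0; 0 0 0 0; 0 0 0 0; 0 0 0 0; 0 0 0 0"
  grip: 0.35

```text
time: 12.77
tool_pos: [0.5269, 0.0412, 0.0254]
tcp_rot: [-3.141, -0.001, -0.199]
wrist_force: [0.0, -0.3, 1.4]
opening: 0.0487
```

Emit:
carry_out:
  deltas: "0 0 -1 0; 0 0 -4 0; 0 0 -9 0; 0 0 -16 0; 0 0 -26 0; 0 0 -38 0; 0 0 -50 0; 0 0 -62 0; 0 0 -74 0; 0 0 -84 0; 0 0 -90 0; 0 0 -94 0; 0 0 -95 0; 0 0 -95 0"

```text
time: 13.93
tool_pos: [0.5265, 0.041, 0.1203]
tcp_rot: [-3.142, 0.0, -0.199]
wrist_force: [0.7, -0.4, -1.0]
opening: 0.049
```

Emit:
carry_out:
  deltas: "0 3 0 0; 2 14 0 0; 4 33 0 0; 8 59 0 0; 12 89 0 0; 16 119 0 0; 20 149 0 0; 24 179 0 0; 28 209 0 0; 32 239 0 0; 36 269 0 0; 40 298 0 0; 43 323 0 0; 46 344 0 0; 48 360 0 0; 50 371 0 0; 51 378 0 0; 51 380 0 0; 51 380 0 0; 51 380 0 0"

```text
time: 15.6
tool_pos: [0.5016, -0.3401, 0.12]
tcp_rot: [-3.14, 0.001, -0.198]
wrist_force: [0.0, -0.5, -0.9]
opening: 0.0485
```

```bash
python3 - <<'E'
from h import *
from station import bot
import cv2
f=bot.grab_frame("wrist"); cv2.imwrite("pics/w5.png",f["image"][:,:,::-1])
s=bot.get_state(); print(s['tool_pos'],s['tcp_rot'],s['opening'],delta(s['tool_pos'],s['tcp_rot'][2],[*PTS['R0'],.0254]))
E
```

```text
[ 0.50180086 -0.33990345  0.12007743] [-3.14023762e+00  3.05461738e-04 -1.97258105e-01] 0.04864240049440065 [-0.5  1.2 94.7]
```

View pics/w5.png

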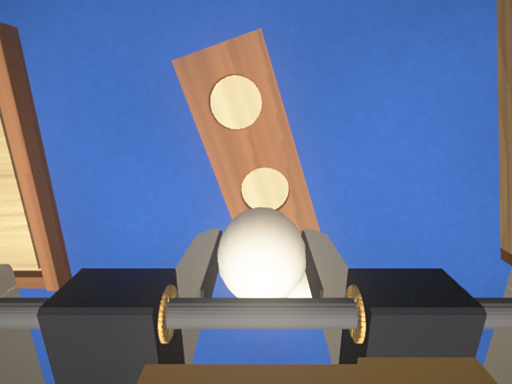

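The medium egg is held upright, its pocket just ahead at about (265,188). I lower it, release and rise.

Emit:
carry_out:
  deltas: "0 0 4 0; 0 0 14 0; 0 0 28 0; 0 0 42 0; 0 0 56 0; 0 0 68 0; 0 0 77 0; 0 0 84 0; 0 0 89 0; 0 0 92 0; 0 0 93.5 0; 0 0 94.5 0; 0 0 94.5 0; 0 0 94.5 0; 0 0 94.5 0"

```text
time: 16.9
tool_pos: [0.5016, -0.3418, 0.0261]
tcp_rot: [3.141, -0.001, -0.199]
wrist_force: [0.2, 0.5, -1.1]
opening: 0.0489
```

Emit:
carry_out:
  deltas: "0 0 0 0; 0 0 0 0; 0 0 0 0; 0 0 0 0; 0 0 0 0; 0 0 0 0"
  grip: 0.72

```text
time: 17.4
tool_pos: [0.5014, -0.3416, 0.0257]
tcp_rot: [-3.142, -0.0, -0.199]
wrist_force: [-0.3, -0.0, -0.0]
opening: 0.0669
```

Emit:
carry_out:
  deltas: "0 0 -3 0; 0 0 -10 0; 0 0 -24 0; 0 0 -42 0; 0 0 -60 0; 0 0 -78 0; 0 0 -90 0; 0 0 -95 0; 0 0 -95 0; 0 0 -95 0"
  grip: 0.68

```text
time: 18.23
tool_pos: [0.5011, -0.3414, 0.1206]
tcp_rot: [-3.141, 0.0, -0.199]
wrist_force: [-0.3, -0.4, 0.0]
opening: 0.0629
```

```bash
python3 - <<'E'
from h import *
from station import bot
import cv2
f=bot.grab_frame("wrist"); cv2.imwrite("pics/w6.png",f["image"][:,:,::-1])
s=bot.get_state(); print(s['tool_pos'],s['tcp_rot'],s['opening'],delta(s['tool_pos'],s['tcp_rot'][2],[*PTS['S'],.12]))
E
```

```text
[ 0.5008094  -0.34119174  0.12001034] [-3.14097062e+00  1.38812169e-03 -1.99398609e-01] 0.06316021179512701 [ -50.8 -466.4    0. ]
```

View pics/w6.png

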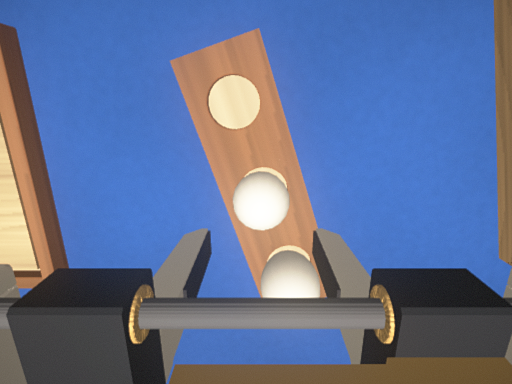

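Both eggs stand upright, the medium at (262,200) and the large at (291,275). The small egg is next.

Emit:
carry_out:
  deltas: "0 -5 0 0; -2 -20 0 0; -5 -44 0 0; -8 -76 0 0; -12 -111 0 0; -16 -147 0 0; -20 -183 0 0; -24 -219 0 0; -28 -255 0 0; -32 -291 0 0; -36 -327 0 0; -40 -363 0 0; -43 -395 0 0; -46 -422 0 0; -48 -443 0 0; -50 -457 0 0; -51 -464 0 0; -51 -466 0 0; -51 -466 0 0; -51 -466 0 0"
  grip: 0.68

```text
time: 19.95
tool_pos: [0.5434, 0.124, 0.1205]
tcp_rot: [3.14, 0.0, -0.201]
wrist_force: [0.1, -0.6, -0.1]
opening: 0.0635
```

Emit:
carry_out:
  deltas: "0 0 5 0; 0 0 18 0; 0 0 34 0; 0 0 50 0; 0 0 65 0; 0 0 77 0; 0 0 86 0; 0 0 92 0; 0 0 96 0; 0 0 97.5 0; 0 0 97.5 0; 0 0 97.5 0; 0 0 97.5 0"

```text
time: 21.03
tool_pos: [0.5442, 0.1254, 0.0238]
tcp_rot: [-3.141, -0.001, -0.199]
wrist_force: [0.1, 0.6, 0.4]
opening: 0.0628
```

Emit:
carry_out:
  deltas: "0 0 0 0; 0 0 0 0; 0 0 0 0; 0 0 0 0; 0 0 0 0; 0 0 0 0; 0 0 0 0; 0 0 0 0"
  grip: 0.3

```text
time: 21.7
tool_pos: [0.5439, 0.1255, 0.0234]
tcp_rot: [-3.141, -0.0, -0.199]
wrist_force: [-0.5, 0.5, 2.1]
opening: 0.0445
```

Emit:
carry_out:
  deltas: "0 0 -1 0; 0 0 -4 0; 0 0 -9 0; 0 0 -16 0; 0 0 -26 0; 0 0 -38 0; 0 0 -50 0; 0 0 -62 0; 0 0 -74 0; 0 0 -84 0; 0 0 -92 0; 0 0 -96 0; 0 0 -97.5 0; 0 0 -97.5 0"

```text
time: 22.87
tool_pos: [0.5436, 0.1253, 0.1209]
tcp_rot: [-3.141, -0.0, -0.199]
wrist_force: [-0.1, -0.5, -1.5]
opening: 0.0446
```

Emit:
carry_out:
  deltas: "1 4 0 0; 5 17 0 0; 12 40 0 0; 21 70 0 0; 31 103 0 0; 41 137 0 0; 51 171 0 0; 62 205 0 0; 72 239 0 0; 82 273 0 0; 93 307 0 0; 103 341 0 0; 112 372 0 0; 120 398 0 0; 126 417 0 0; 130 431 0 0; 132 438 0 0; 133 440 0 0; 133 440 0 0; 133 440 0 0"

```text
time: 24.53
tool_pos: [0.5869, -0.3309, 0.1203]
tcp_rot: [-3.14, 0.001, -0.198]
wrist_force: [-0.5, -0.0, -0.8]
opening: 0.0446
```

```bash
python3 - <<'E'
from h import *
from station import bot
import cv2
f=bot.grab_frame("wrist"); cv2.imwrite("pics/w7.png",f["image"][:,:,::-1])
s=bot.get_state(); print(s['tool_pos'],s['tcp_rot'],s['opening'],delta(s['tool_pos'],s['tcp_rot'][2],[*PTS['R+'],.0234]))
E
```

```text
[ 0.5871433  -0.33047526  0.12051507] [-3.13998923e+00  5.34308235e-04 -1.97349687e-01] 0.04417077169875017 [-0.5  0.6 97.1]
```

View pics/w7.png

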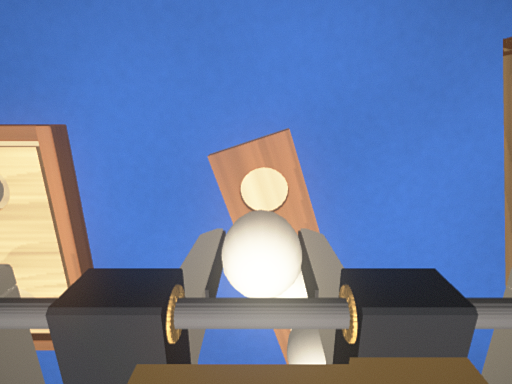

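The small egg is held upright over the last pocket, visible at (265,188). Lowering.

Emit:
carry_out:
  deltas: "0 0 4 0; 0 0 14 0; 0 0 28 0; 0 0 42 0; 0 0 56 0; 0 0 68 0; 0 0 78 0; 0 0 86 0; 0 0 91 0; 0 0 94 0; 0 0 96 0; 0 0 97 0; 0 0 97 0; 0 0 97 0; 0 0 97 0"

```text
time: 25.83
tool_pos: [0.5872, -0.3325, 0.0242]
tcp_rot: [3.141, -0.001, -0.199]
wrist_force: [-0.2, -0.5, 0.3]
opening: 0.0445
```

Emit:
carry_out:
  deltas: "0 0 0 0; 0 0 0 0; 0 0 0 0; 0 0 0 0; 0 0 0 0; 0 0 0 0"
  grip: 0.68

```text
time: 26.33
tool_pos: [0.5869, -0.3323, 0.0237]
tcp_rot: [-3.142, -0.0, -0.199]
wrist_force: [0.5, 0.9, 0.3]
opening: 0.0633
```

Emit:
carry_out:
  deltas: "0 0 -3 0; 0 0 -10 0; 0 0 -24 0; 0 0 -42 0; 0 0 -60 0; 0 0 -80 0; 0 0 -98 0; 0 0 -108 0; 0 0 -110 0; 0 0 -110 0"

```text
time: 27.17
tool_pos: [0.5871, -0.3325, 0.1344]
tcp_rot: [3.141, -0.001, -0.199]
wrist_force: [0.5, -0.2, -0.2]
opening: 0.0633
```

```bash
python3 - <<'E'
from h import *
from station import bot
import cv2
for n in ("wrist","top"):
  f=bot.grab_frame(n); im=f["image"][:,:,::-1]
  if n=="top": im=cv2.resize(im[120:300,170:430],None,fx=3,fy=3,interpolation=cv2.INTER_CUBIC)
  cv2.imwrite(f"pics/{n}8.png",im)
s=bot.get_state(); print(s['tool_pos'],s['tcp_rot'],s['opening'])
print(delta(s['tool_pos'],-.1992,[*PTS['log'],.14]))
E
```

```text
[ 0.58612644 -0.33187367  0.13253245] [-3.14083477e+00  2.17348843e-03 -1.99375751e-01] 0.06334097202236436
[ -81.5 -354.4   -7.5]
```

View pics/top8.png

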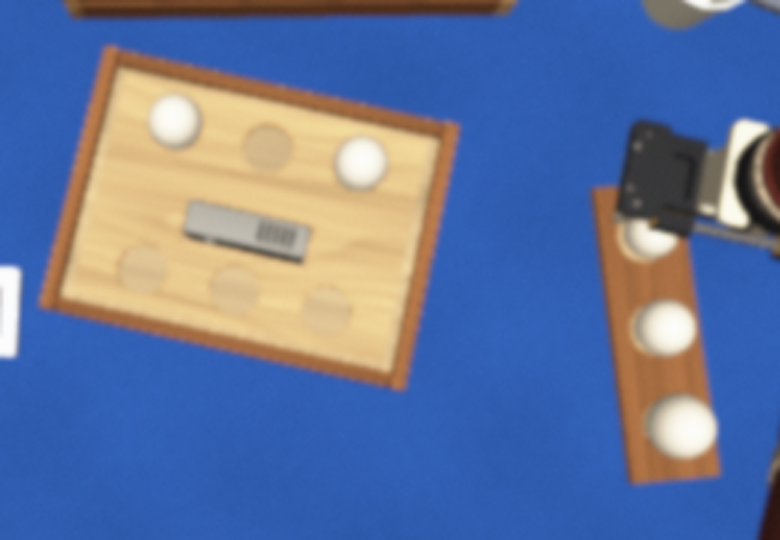

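View pics/wrist8.png

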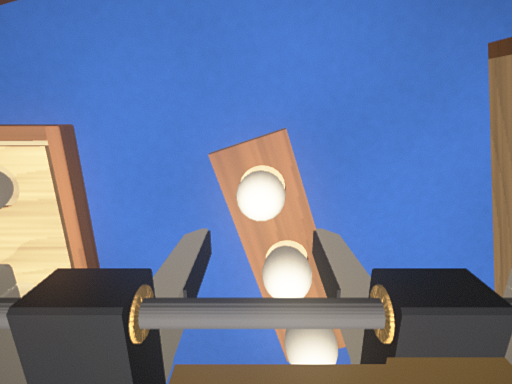

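All three eggs stand in the rack, at about (648,232), (666,328) and (682,428) in the enlarged top view. The front pockets are empty and the logger has not moved. I go over the logger, turning 90°.

Emit:
carry_out:
  deltas: "-1 -4 0 -2; -4 -16 0 -8; -8 -35 -2 -14; -14 -60 -4 -20; -20 -86 -6 -26; -26 -112 -8 -32; -32 -138 -8 -38; -38 -164 -8 -44; -44 -190 -8 -50; -50 -216 -8 -56; -56 -242 -8 -62; -62 -268 -8 -68; -68 -294 -8 -74; -73 -316 -8 -80; -77 -334 -8 -85; -80 -346 -8 -89; -81.5 -353 -8 -90; -82 -354.5 -8 -90; -82 -354.5 -8 -90; -82 -354.5 -8 -90"
  grip: 0.6

```text
time: 28.93
tool_pos: [0.5766, 0.03, 0.1413]
tcp_rot: [-3.141, 0.001, 1.369]
wrist_force: [0.5, -1.0, 0.5]
opening: 0.0558
```

```bash
python3 - <<'E'
from h import *
from station import bot
import cv2
for o in [(143,268),(235,291),(326,310)]: print(back(cp(*o,170,120,3),.011)[:2])
f=bot.grab_frame("wrist"); im=f["image"][:,:,::-1].copy()
A=R.from_euler('xyz',f["attitude"]).as_matrix()
q=proj([[*PTS['log'],.066]],f["K"],f["position"],A)[0]; cv2.circle(im,tuple(int(v) for v in q),3,(0,0,255),-1)
cv2.imwrite("pics/w9.png",im)
s=bot.get_state(); print(s['tool_pos'],s['tcp_rot'],s['opening'],s['q'])
print(delta(s['tool_pos'],s['tcp_rot'][2],[*PTS['log'],.025]))
E
```

```text
[0.54465106 0.12647673]
[0.52588901 0.04181819]
[ 0.51079863 -0.04160448]
[0.57673444 0.02975977 0.14140035] [-3.14141427e+00  1.20915814e-03  1.36875277e+00] 0.05524342003775321 [ 0.14843234  0.61342422 -0.37947968  1.72535862  0.28706992  0.85843567
 -0.5595913 ]
[  1.8  -0.7 116.4]
```

View pics/w9.png

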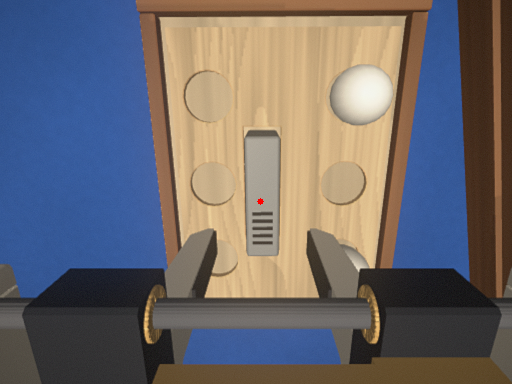

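The logger lies midway between the fingers, centre at about (262,197), and the pocket measurements agree with the fit. I descend and grip it.

Emit:
carry_out:
  deltas: "1 0 5 0; 1 0 18 0; 1 0 36 0; 1 0 56 0; 1 0 74 0; 1 0 88 0; 1 0 99 0; 1 0 107 0; 1 0 112 0; 1 0 115 0; 1 0 116 0; 1 0 116 0; 1 0 116 0; 1 0 116 0"

```text
time: 30.15
tool_pos: [0.5774, 0.0325, 0.0264]
tcp_rot: [3.14, -0.0, 1.371]
wrist_force: [-0.0, 0.3, 0.3]
opening: 0.0555
```

Emit:
carry_out:
  deltas: "0 0 0 0; 0 0 0 0; 0 0 0 0; 0 0 0 0; 0 0 0 0; 0 0 0 0; 0 0 0 0; 0 0 0 0; 0 0 0 0"
  grip: 0.1
  squeeze: 25

```text
time: 30.9
tool_pos: [0.5771, 0.0324, 0.0258]
tcp_rot: [3.141, -0.0, 1.371]
wrist_force: [1.2, 0.1, 0.0]
opening: 0.0304
```

Emit:
carry_out:
  deltas: "0 0 -1 0; 0 0 -4 0; 0 0 -9 0; 0 0 -16 0; 0 0 -26 0; 0 0 -38 0; 0 0 -50 0; 0 0 -62 0; 0 0 -74 0; 0 0 -84 0; 0 0 -92 0; 0 0 -97 0; 0 0 -100 0; 0 0 -100 0; 0 0 -100 0"

```text
time: 32.15
tool_pos: [0.5766, 0.0323, 0.1254]
tcp_rot: [-3.141, 0.0, 1.371]
wrist_force: [0.1, 0.3, -1.9]
opening: 0.0301
```

```bash
python3 - <<'E'
from h import *
from station import bot
import cv2
for n in ("wrist","scene"):
  f=bot.grab_frame(n); cv2.imwrite(f"pics/{n}10.png",f["image"][:,:,::-1])
s=bot.get_state(); print(s['tool_pos'],s['tcp_rot'],s['opening'])
print(delta(s['tool_pos'],s['tcp_rot'][2],[*PTS['dock'],.126]),np.degrees(DK[2]+np.pi/2-s['tcp_rot'][2]))
E
```

```text
[0.57641773 0.03228723 0.12501388] [-3.14014737e+00  3.84853789e-04  1.37142173e+00] 0.029556368573942834
[ 263.8 -129.9   -1. ] 11.841582125949975
```

View pics/wrist10.png

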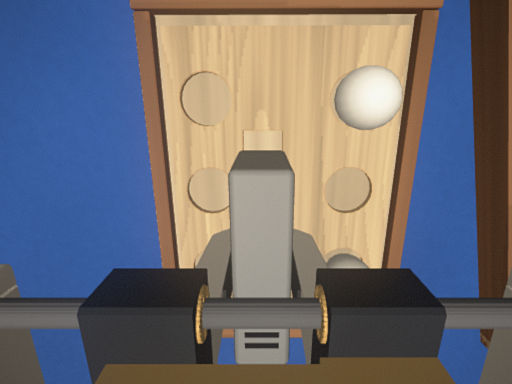

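View pics/scene10.png

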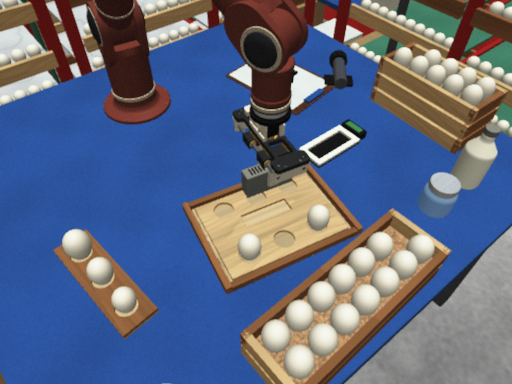

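The logger is up and straight in the fingers, and the three eggs stand in the rack. I carry it to the dock.

Emit:
carry_out:
  deltas: "3 -1 0 0; 11 -5 0 -1; 25 -12 0 -2; 43 -21 0 -3; 62 -31 0 -4; 82 -40 0 -5; 102 -50 0 -6; 122 -60 0 -7; 142 -70 0 -8; 162 -80 0 -9; 182 -90 0 -10; 202 -100 0 -11; 220 -108 0 -11.8; 236 -116 0 -11.8; 248 -122 0 -11.8; 257 -127 0 -11.8; 262 -129.5 0 -11.8; 264 -130 0 -11.8; 264 -130 0 -11.8; 264 -130 0 -11.8"

```text
time: 33.92
tool_pos: [0.5024, 0.3156, 0.1256]
tcp_rot: [3.141, 0.001, 1.576]
wrist_force: [-0.3, 0.4, -1.1]
opening: 0.0298
```

```bash
python3 - <<'E'
from h import *
from station import bot
import cv2
for n in ("wrist",):
  f=bot.grab_frame(n); cv2.imwrite(f"pics/{n}11.png",f["image"][:,:,::-1])
s=bot.get_state(); print(s['tool_pos'],s['tcp_rot'],s['opening'],s['q'])
print(delta(s['tool_pos'],s['tcp_rot'][2],[*PTS['dock'],.0258]),np.degrees(DK[2]+np.pi/2-s['tcp_rot'][2]))
E
```

```text
[0.50245911 0.31543005 0.12556448] [3.14139137e+00 1.18683845e-03 1.57533905e+00] 0.02984996932323062 [-0.34931934  0.6590462  -0.40582877  1.69466504  0.3272368   0.85609797
 -0.89128845]
[ 1.2 -1.2 99.8] 0.1579801741349033
```

View pics/wrist11.png

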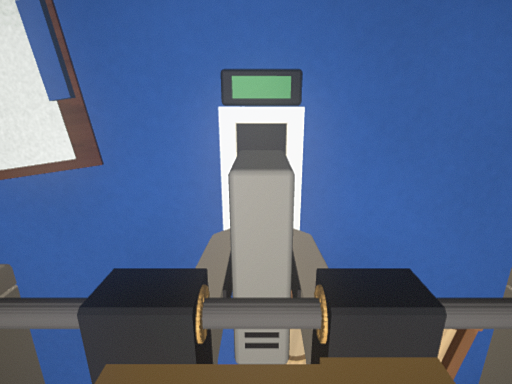

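It is aligned with the recess, the dark strip at (261,137). Lowering.

Emit:
carry_out:
  deltas: "0 0 4 0; 0 0 14 0; 0 0 28 0; 0 0 42 0; 0 0 56 0; 0 0 68 0; 0 0 78 0; 0 0 86 0; 0 0 91 0; 0 0 94 0; 0 0 96.5 0; 0 0 98.5 0; 0 0 99.5 0; 0 0 99.5 0; 0 0 99.5 0; 0 0 99.5 0"

```text
time: 35.3
tool_pos: [0.502, 0.3171, 0.0266]
tcp_rot: [3.141, -0.0, 1.577]
wrist_force: [-1.0, -0.4, -2.2]
opening: 0.0298
```

Emit:
carry_out:
  deltas: "0 0 0 0; 0 0 0 0; 0 0 0 0; 0 0 0 0; 0 0 0 0; 0 0 0 0"
  grip: 0.6
  squeeze: 15

```text
time: 35.8
tool_pos: [0.5019, 0.3169, 0.0263]
tcp_rot: [3.141, -0.0, 1.577]
wrist_force: [0.8, -0.2, 0.0]
opening: 0.0559
```

Emit:
carry_out:
  deltas: "0 0 -3 0; 0 0 -10 0; 0 0 -24 0; 0 0 -42 0; 0 0 -60 0; 0 0 -80 0; 0 0 -98 0; 0 0 -108 0; 0 0 -110 0; 0 0 -110 0"

```text
time: 36.63
tool_pos: [0.502, 0.317, 0.1369]
tcp_rot: [3.14, -0.001, 1.577]
wrist_force: [-0.1, -0.0, -0.7]
opening: 0.0556
```

```bash
python3 - <<'E'
from h import *
from station import bot
import cv2
for n in ("wrist","scene"):
  f=bot.grab_frame(n); im=f["image"][:,:,::-1]
  if n=="scene": im=cv2.resize(im[90:340,40:380],None,fx=2,fy=2,interpolation=cv2.INTER_CUBIC)
  cv2.imwrite(f"pics/{n}12.png",im)
s=bot.get_state(); print(s['tool_pos'],s['tcp_rot'],s['opening'],s['wrist_force'])
A=s['tcp_rot'][2]
print(delta(s['tool_pos'],A,[*PTS['R+'],.125]),np.degrees(-.1992-A))
E
```

```text
[0.50124323 0.31631181 0.13527147] [-3.14009003e+00  1.21852686e-03  1.57737335e+00] 0.056054999754441136 [-0.46525811 -0.79808715 -0.18351366]
[-647.8   81.    10.3] -101.79015521832414
```

View pics/wrist12.png

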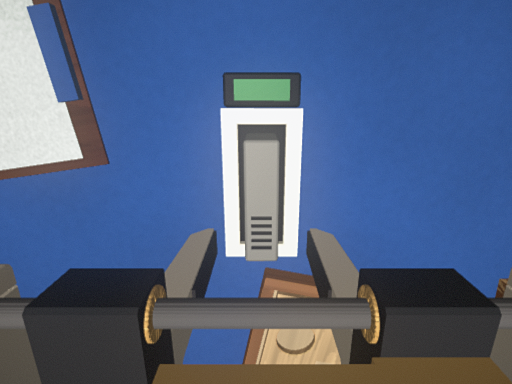

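View pics/scene12.png

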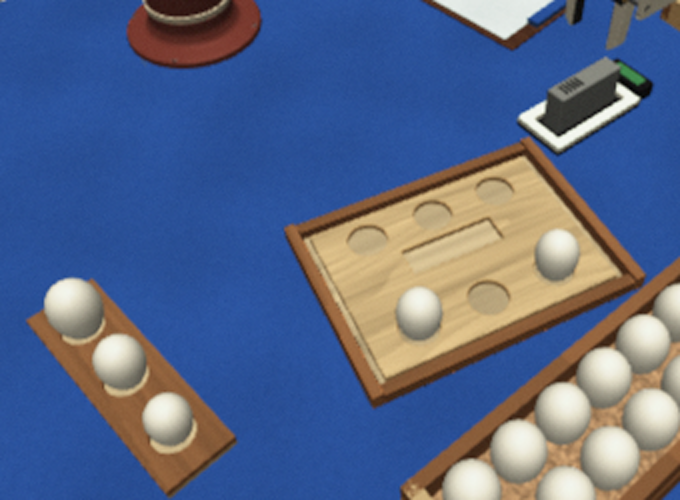

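The logger stands upright in the dock's recess and is released, shown at (262,195) in the wrist view. Now the small egg goes back.

Emit:
carry_out:
  deltas: "-4 0 0 0; -14 2 0 4; -32 4 0 10; -58 7 0 16; -88 11 0 22; -118 15 0 28; -148 19 0 34; -178 22 0 40; -208 26 0 46; -238 30 0 52; -268 34 0 58; -298 37 0 64; -328 41 0 70; -358 45 0 76; -388 49 0 82; -418 52 0 88; -448 56 0 94; -478 60 0 100; -508 63 0 101.8; -538 67 0 101.8"
  grip: 0.7

```text
time: 38.4
tool_pos: [0.5713, -0.222, 0.135]
tcp_rot: [3.141, 0.003, -0.201]
wrist_force: [-0.0, -0.6, -0.3]
opening: 0.0653
```

Emit:
carry_out:
  deltas: "5 29 0 0; 9 55 0 0; 13 77 0 0; 16 93 0 0; 18 104 0 0; 19 109 0 0; 19 110 0 0; 19 110 0 0; 19 110 0 0; 19 110 0 0"

```text
time: 39.23
tool_pos: [0.5698, -0.3303, 0.1362]
tcp_rot: [-3.14, -0.0, -0.197]
wrist_force: [0.6, -0.7, -0.8]
opening: 0.0655
```

```bash
python3 - <<'E'
from h import *
from station import bot
import cv2
f=bot.grab_frame("wrist"); cv2.imwrite(f"pics/w13.png",f["image"][:,:,::-1])
s=bot.get_state(); print(s['tool_pos'],s['tcp_rot'],s['opening'],s['wrist_force'])
A=s['tcp_rot'][2]
print(delta(s['tool_pos'],A,[.5869,-.3323,.0237]),np.degrees(-.1992-A))
E
```

```text
[ 0.56969014 -0.33061411  0.13630323] [-3.14063176e+00 -8.75823402e-05 -1.97237945e-01] 0.06478199137743638 [-0.62245446  1.03101625  0.15264182]
[ 17.2  -1.7 112.6] -0.11241746908244572
```

View pics/w13.png

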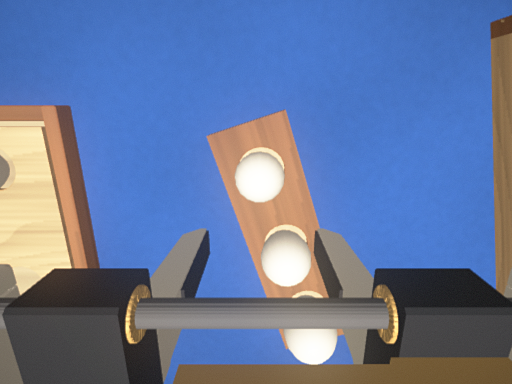

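My second call used slightly wrong axes, leaving me 17 mm short in x (egg at (260,178) instead of (262,195)). I correct that above the egg, then descend.

Emit:
carry_out:
  deltas: "4 0 0 0; 10 -1 0 0; 15 -1 0 0; 17 -1.5 0 0; 17 -1.5 2 0; 17 -1.5 8 0; 17 -1.5 20 0; 17 -1.5 36 0; 17 -1.5 54 0; 17 -1.5 72 0; 17 -1.5 87 0; 17 -1.5 98 0; 17 -1.5 106 0; 17 -1.5 110 0; 17 -1.5 112 0; 17 -1.5 112.5 0; 17 -1.5 112.5 0; 17 -1.5 112.5 0; 17 -1.5 112.5 0"
  grip: 0.7

```text
time: 40.87
tool_pos: [0.5866, -0.3344, 0.0245]
tcp_rot: [3.141, -0.001, -0.199]
wrist_force: [0.1, -0.6, -0.1]
opening: 0.0649
```

Emit:
carry_out:
  deltas: "0 0 0 0; 0 0 0 0; 0 0 0 0; 0 0 0 0; 0 0 0 0; 0 0 0 0; 0 0 0 0; 0 0 0 0"
  grip: 0.3

```text
time: 41.53
tool_pos: [0.5863, -0.3339, 0.0238]
tcp_rot: [-3.141, -0.0, -0.199]
wrist_force: [-0.9, 1.4, 1.2]
opening: 0.0448
```

Emit:
carry_out:
  deltas: "0 0 -1 0; 0 0 -4 0; 0 0 -9 0; 0 0 -16 0; 0 0 -26 0; 0 0 -38 0; 0 0 -50 0; 0 0 -62 0; 0 0 -74 0; 0 0 -84 0; 0 0 -92 0; 0 0 -96 0; 0 0 -97 0; 0 0 -97 0; 0 0 -97 0"

```text
time: 42.78
tool_pos: [0.5857, -0.3339, 0.1199]
tcp_rot: [-3.141, 0.001, -0.199]
wrist_force: [-0.1, -0.4, 0.4]
opening: 0.0448
```

```bash
python3 - <<'E'
from h import *
from station import bot
import cv2
f=bot.grab_frame("wrist"); cv2.imwrite(f"pics/w14.png",f["image"][:,:,::-1])
s=bot.get_state(); print(s['tool_pos'],s['tcp_rot'],s['opening'],s['wrist_force'])
print(delta(s['tool_pos'],-.1992,[.5439,.1255,.12]))
E
```

```text
[ 0.58560189 -0.33383278  0.11980718] [-3.14102413e+00  1.64001390e-03 -1.99395680e-01] 0.04474433577419308 [-0.44069872  0.05353635 -1.91414105]
[-1.318e+02 -4.420e+02 -2.000e-01]
```

View pics/w14.png

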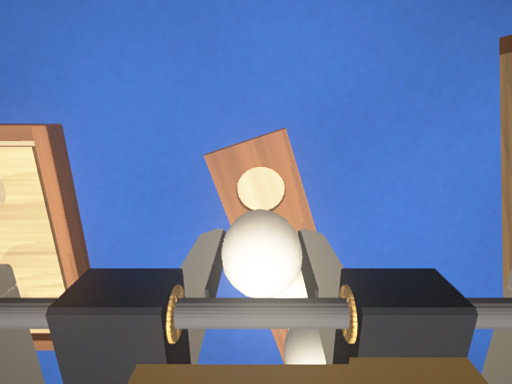

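The small egg is held upright. I take it to its own pocket, the +y one.

Emit:
carry_out:
  deltas: "-1 -4 0 0; -5 -17 0 0; -12 -40 0 0; -21 -70 0 0; -31 -103 0 0; -41 -137 0 0; -51 -171 0 0; -61 -205 0 0; -71 -239 0 0; -81 -273 0 0; -92 -307 0 0; -102 -341 0 0; -111 -372 0 0; -119 -398 0 0; -125 -418 0 0; -129 -432 0 0; -131 -439 0 0; -132 -441.5 0 0; -132 -441.5 0 0; -132 -441.5 0 0"

```text
time: 44.5
tool_pos: [0.5443, 0.1231, 0.1206]
tcp_rot: [3.14, -0.0, -0.201]
wrist_force: [-0.3, 0.5, 0.0]
opening: 0.0448
```

```bash
python3 - <<'E'
from h import *
from station import bot
import cv2
f=bot.grab_frame("wrist"); cv2.imwrite(f"pics/w15.png",f["image"][:,:,::-1])
s=bot.get_state(); print(s['tool_pos'],s['tcp_rot'],s['opening'],s['wrist_force'])
print(delta(s['tool_pos'],s['tcp_rot'][2],[.5439,.1255,.0235]))
E
```

```text
[0.54437576 0.12287077 0.12064194] [ 3.14045512e+00 -1.86565199e-04 -2.01968896e-01] 0.044934516558770156 [-0.6550279  -0.89691392 -0.63637789]
[-1.  -2.5 97.1]
```

View pics/w15.png

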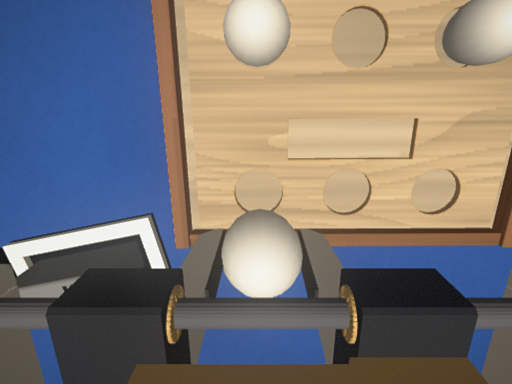

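Emit:
carry_out:
  deltas: "-0.5 -0.5 4 0; -0.5 -0.5 14 0; -0.5 -0.5 28 0; -0.5 -0.5 42 0; -0.5 -0.5 56 0; -0.5 -0.5 68 0; -0.5 -0.5 78 0; -0.5 -0.5 86 0; -0.5 -0.5 91 0; -0.5 -0.5 94 0; -0.5 -0.5 96 0; -0.5 -0.5 97 0; -0.5 -0.5 97 0; -0.5 -0.5 97 0; -0.5 -0.5 97 0"

```text
time: 45.8
tool_pos: [0.5441, 0.1255, 0.0241]
tcp_rot: [-3.141, -0.001, -0.199]
wrist_force: [-1.1, 0.5, -0.5]
opening: 0.0449
```

Emit:
carry_out:
  deltas: "0 0 0 0; 0 0 0 0; 0 0 0 0; 0 0 0 0; 0 0 0 0; 0 0 0 0"
  grip: 0.68

```text
time: 46.3
tool_pos: [0.5438, 0.1254, 0.0237]
tcp_rot: [-3.142, -0.0, -0.199]
wrist_force: [-0.3, 0.5, -0.1]
opening: 0.0632
```

Emit:
carry_out:
  deltas: "0 0 -3 0; 0 0 -10 0; 0 0 -24 0; 0 0 -42 0; 0 0 -60 0; 0 0 -78 0; 0 0 -90 0; 0 0 -96 0; 0 0 -97 0; 0 0 -97 0; 0 0 -97 0"
  grip: 0.7

```text
time: 47.22
tool_pos: [0.5431, 0.1253, 0.12]
tcp_rot: [3.141, 0.001, -0.199]
wrist_force: [0.3, -0.9, -0.3]
opening: 0.0652
```

```bash
python3 - <<'E'
from h import *
from station import bot
import cv2
f=bot.grab_frame("wrist"); cv2.imwrite(f"pics/w16.png",f["image"][:,:,::-1])
s=bot.get_state(); print(s['tool_pos'],s['tcp_rot'],s['opening'],s['wrist_force'])
print(delta(s['tool_pos'],-.1992,[.5014,-.3416,.12]))
E
```

```text
[0.5430583  0.12518384 0.11980308] [ 3.14076043e+00  1.80802861e-03 -1.99407349e-01] 0.0649029681604264 [ 0.11273372 -0.86359698 -0.40512914]
[ 5.150e+01  4.658e+02 -2.000e-01]
```

View pics/w16.png

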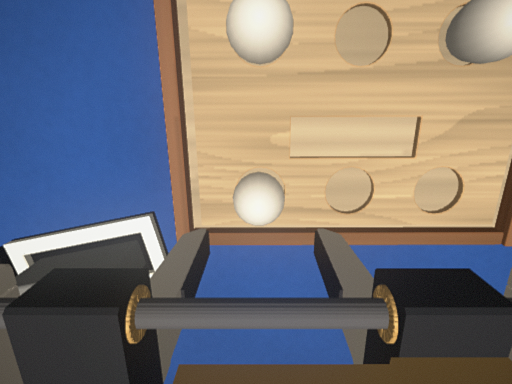

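The small egg stands upright in its pocket at (259,198). The medium egg is next.

Emit:
carry_out:
  deltas: "0 5 0 0; 2 20 0 0; 5 44 0 0; 8 76 0 0; 12 111 0 0; 16 147 0 0; 20 183 0 0; 24 219 0 0; 28 255 0 0; 32 291 0 0; 36 327 0 0; 40 363 0 0; 43 395 0 0; 46 422 0 0; 48 443 0 0; 50 457 0 0; 51 464 0 0; 51 466 0 0; 51 466 0 0; 51 466 0 0"
  grip: 0.71

```text
time: 48.93
tool_pos: [0.5021, -0.3394, 0.1204]
tcp_rot: [-3.14, 0.0, -0.197]
wrist_force: [-0.1, 0.5, -0.1]
opening: 0.066
```

Emit:
carry_out:
  deltas: "0 0 5 0; 0 0 18 0; 0 0 34 0; 0 0 50 0; 0 0 64 0; 0 0 75 0; 0 0 84 0; 0 0 90 0; 0 0 94 0; 0 0 95 0; 0 0 95 0; 0 0 95 0; 0 0 95 0"

```text
time: 50.02
tool_pos: [0.5019, -0.3419, 0.0263]
tcp_rot: [3.141, -0.001, -0.2]
wrist_force: [0.0, 0.5, -1.1]
opening: 0.0663
```

Emit:
carry_out:
  deltas: "0 0 0 0; 0 0 0 0; 0 0 0 0; 0 0 0 0; 0 0 0 0; 0 0 0 0; 0 0 0 0; 0 0 0 0"
  grip: 0.35

```text
time: 50.68
tool_pos: [0.5016, -0.3415, 0.0258]
tcp_rot: [-3.142, -0.0, -0.199]
wrist_force: [0.4, -0.7, 1.8]
opening: 0.0487
```

Emit:
carry_out:
  deltas: "0 0 -1 0; 0 0 -4 0; 0 0 -9 0; 0 0 -16 0; 0 0 -26 0; 0 0 -38 0; 0 0 -50 0; 0 0 -62 0; 0 0 -74 0; 0 0 -84 0; 0 0 -90 0; 0 0 -94 0; 0 0 -95 0; 0 0 -95 0; 0 0 -95 0"

```text
time: 51.93
tool_pos: [0.5011, -0.3412, 0.1201]
tcp_rot: [-3.141, 0.001, -0.199]
wrist_force: [-0.3, 0.5, -0.7]
opening: 0.0483
```

```bash
python3 - <<'E'
from h import *
from station import bot
import cv2
f=bot.grab_frame("wrist"); cv2.imwrite(f"pics/w17.png",f["image"][:,:,::-1])
s=bot.get_state(); print(s['tool_pos'],s['tcp_rot'],s['opening'],s['wrist_force'])
print(delta(s['tool_pos'],-.1992,[.5269,.0412,.12]))
E
```

```text
[ 0.50101047 -0.34121102  0.11993406] [-3.14095886e+00  1.49606518e-03 -1.99360774e-01] 0.048523150775436986 [ 1.10997596 -0.46651435 -1.12718107]
[-5.03e+01 -3.80e+02 -1.00e-01]
```

View pics/w17.png

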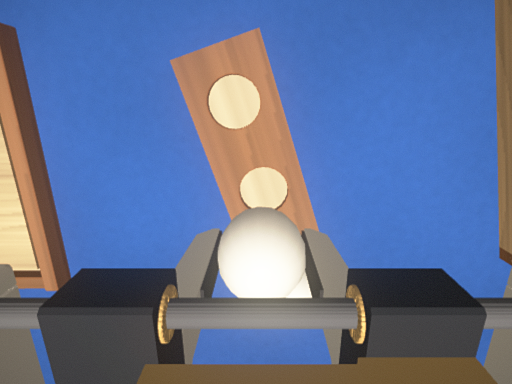

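The medium egg is held upright. I take it to the middle pocket.

Emit:
carry_out:
  deltas: "0 -3 0 0; -2 -14 0 0; -4 -33 0 0; -8 -59 0 0; -12 -89 0 0; -16 -119 0 0; -20 -149 0 0; -24 -179 0 0; -28 -209 0 0; -32 -239 0 0; -36 -269 0 0; -40 -298 0 0; -43 -323 0 0; -46 -344 0 0; -48 -360 0 0; -50 -371 0 0; -50.5 -378 0 0; -50.5 -380 0 0; -50.5 -380 0 0; -50.5 -380 0 0"

```text
time: 53.65
tool_pos: [0.5272, 0.0396, 0.1207]
tcp_rot: [3.141, -0.0, -0.201]
wrist_force: [-0.4, 0.0, -0.8]
opening: 0.0486
```

```bash
python3 - <<'E'
from h import *
from station import bot
import cv2
f=bot.grab_frame("wrist"); cv2.imwrite(f"pics/w18.png",f["image"][:,:,::-1])
s=bot.get_state(); print(s['tool_pos'],s['tcp_rot'],s['opening'],s['wrist_force'])
print(delta(s['tool_pos'],s['tcp_rot'][2],[.5269,.0412,.0254]))
E
```

```text
[0.52716639 0.03939387 0.12066196] [ 3.14068661e+00 -4.81899524e-05 -2.01717244e-01] 0.048602726792210366 [ 0.67492871 -0.48467088 -0.2218138 ]
[-0.6 -1.7 95.3]
```

View pics/w18.png

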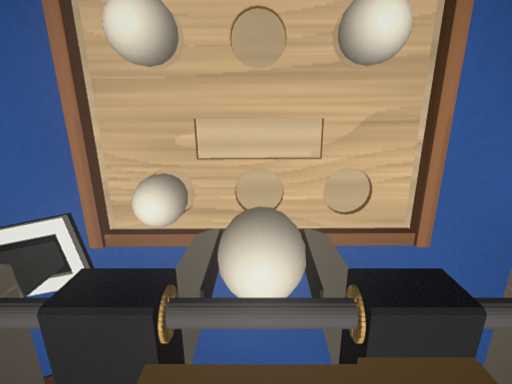

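Emit:
carry_out:
  deltas: "0 0 4 0; 0 0 14 0; 0 0 28 0; 0 0 42 0; 0 0 56 0; 0 0 68 0; 0 0 77 0; 0 0 84 0; 0 0 89 0; 0 0 92 0; 0 0 94 0; 0 0 95 0; 0 0 95 0; 0 0 95 0; 0 0 95 0"

```text
time: 54.95
tool_pos: [0.5275, 0.041, 0.0261]
tcp_rot: [-3.141, -0.001, -0.199]
wrist_force: [-0.7, 0.0, -1.1]
opening: 0.0488
```

Emit:
carry_out:
  deltas: "0 0 0 0; 0 0 0 0; 0 0 0 0; 0 0 0 0; 0 0 0 0; 0 0 0 0"
  grip: 0.71

```text
time: 55.45
tool_pos: [0.5273, 0.041, 0.0257]
tcp_rot: [-3.142, -0.0, -0.199]
wrist_force: [-0.3, 0.3, 0.4]
opening: 0.0661
```

Emit:
carry_out:
  deltas: "0 0 -3 0; 0 0 -10 0; 0 0 -24 0; 0 0 -42 0; 0 0 -60 0; 0 0 -78 0; 0 0 -90 0; 0 0 -95 0; 0 0 -95 0; 0 0 -95 0"

```text
time: 56.28
tool_pos: [0.527, 0.041, 0.1207]
tcp_rot: [-3.141, -0.0, -0.199]
wrist_force: [-0.3, -0.1, -0.1]
opening: 0.0662
```

```bash
python3 - <<'E'
from h import *
from station import bot
import cv2
f=bot.grab_frame("wrist"); cv2.imwrite(f"pics/w19.png",f["image"][:,:,::-1])
s=bot.get_state(); print(s['tool_pos'],s['tcp_rot'],s['opening'],s['wrist_force'])
print(delta(s['tool_pos'],-.1992,[.4157,-.3518,.12]))
E
```

```text
[0.52664675 0.04090039 0.12015526] [ 3.14128865e+00  1.25485362e-03 -1.99489480e-01] 0.065506231299795 [0.29523496 0.33330884 0.27665291]
[-3.100e+01  4.069e+02  2.000e-01]
```

View pics/w19.png

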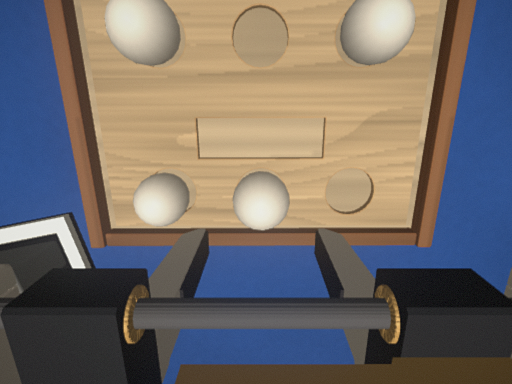

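Small at (162,198) and medium at (262,200) stand upright. The large egg is last.

Emit:
carry_out:
  deltas: "0 4 0 0; -1 16 0 0; -3 38 0 0; -6 68 0 0; -8 100 0 0; -10 132 0 0; -12 164 0 0; -15 196 0 0; -17 228 0 0; -20 260 0 0; -23 292 0 0; -25 322 0 0; -27 350 0 0; -29 373 0 0; -30 390 0 0; -31 401 0 0; -31 406 0 0; -31 407 0 0; -31 407 0 0; -31 407 0 0"
  grip: 0.78

```text
time: 58.0
tool_pos: [0.4168, -0.3503, 0.1205]
tcp_rot: [-3.14, 0.0, -0.197]
wrist_force: [0.4, 0.9, 0.3]
opening: 0.0722
```

Emit:
carry_out:
  deltas: "0 0 5 0; 0 0 18 0; 0 0 34 0; 0 0 50 0; 0 0 63 0; 0 0 73 0; 0 0 81 0; 0 0 86 0; 0 0 89 0; 0 0 90 0; 0 0 90 0; 0 0 90 0; 0 0 90 0"

```text
time: 59.08
tool_pos: [0.4165, -0.3521, 0.0312]
tcp_rot: [3.141, -0.001, -0.199]
wrist_force: [0.4, -0.4, -0.5]
opening: 0.0727
```

Emit:
carry_out:
  deltas: "0 0 0 0; 0 0 0 0; 0 0 0 0; 0 0 0 0; 0 0 0 0; 0 0 0 0; 0 0 0 0; 0 0 0 0"
  grip: 0.4

```text
time: 59.75
tool_pos: [0.4164, -0.3518, 0.0308]
tcp_rot: [-3.141, -0.0, -0.199]
wrist_force: [0.5, 1.6, 1.5]
opening: 0.0551
```

Emit:
carry_out:
  deltas: "0 0 -1 0; 0 0 -4 0; 0 0 -9 0; 0 0 -16 0; 0 0 -26 0; 0 0 -38 0; 0 0 -50 0; 0 0 -62 0; 0 0 -72 0; 0 0 -80 0; 0 0 -86 0; 0 0 -89 0; 0 0 -90 0; 0 0 -90 0; 0 0 -90 0"

```text
time: 61.0
tool_pos: [0.4159, -0.3516, 0.1202]
tcp_rot: [-3.141, 0.001, -0.199]
wrist_force: [0.2, 0.5, -0.9]
opening: 0.0551
```

```bash
python3 - <<'E'
from h import *
from station import bot
import cv2
f=bot.grab_frame("wrist"); cv2.imwrite(f"pics/w20.png",f["image"][:,:,::-1])
f=bot.grab_frame("top"); cv2.imwrite(f"pics/t20.png",cv2.resize(f["image"][120:260,95:335,::-1],None,fx=3,fy=3,interpolation=cv2.INTER_CUBIC))
s=bot.get_state(); print(s['tool_pos'],s['tcp_rot'],s['opening'],s['wrist_force'])
print(delta(s['tool_pos'],-.1992,[.5099,-.0431,.12]))
E
```

```text
[ 0.41591483 -0.35154954  0.12008219] [-3.14094702e+00  1.18854694e-03 -1.99381032e-01] 0.055531163298051564 [-0.02439252 -0.0149036  -0.47574897]
[ 3.110e+01 -3.209e+02  1.000e-01]
```

View pics/w20.png

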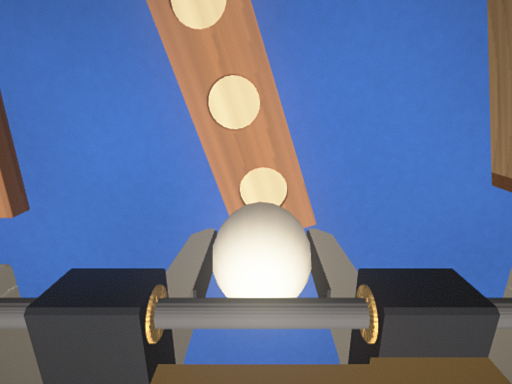

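View pics/t20.png

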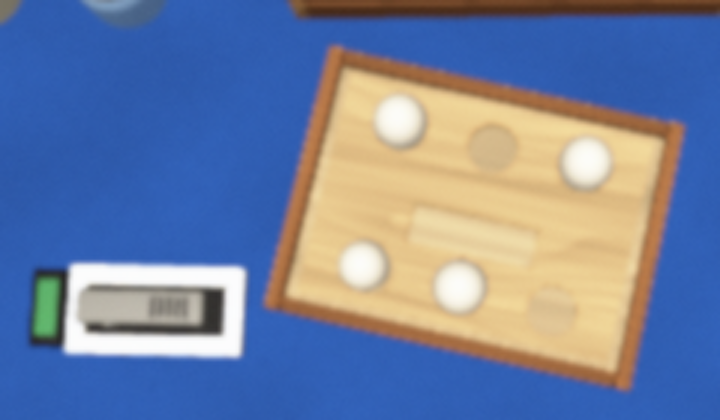

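The large egg is held upright. The top view shows the logger in the dock at about (142,307) and small and medium in place at (364,265) and (459,287).

Emit:
carry_out:
  deltas: "0 -3 0 0; 1 -12 0 0; 3 -27 0 0; 5 -48 0 0; 7 -73 0 0; 9 -99 0 0; 12 -125 0 0; 15 -151 0 0; 17 -177 0 0; 19 -203 0 0; 22 -229 0 0; 25 -254 0 0; 27 -276 0 0; 29 -294 0 0; 30 -307 0 0; 31 -316 0 0; 31 -320 0 0; 31 -321 0 0; 31 -321 0 0; 31 -321 0 0"

```text
time: 62.77
tool_pos: [0.5098, -0.0445, 0.1207]
tcp_rot: [3.141, 0.0, -0.201]
wrist_force: [-0.3, 0.8, -1.2]
opening: 0.0549
```

```bash
python3 - <<'E'
from h import *
from station import bot
import cv2
f=bot.grab_frame("wrist"); cv2.imwrite(f"pics/w21.png",f["image"][:,:,::-1])
s=bot.get_state(); print(s['tool_pos'],s['tcp_rot'],s['opening'],s['wrist_force'])
print(delta(s['tool_pos'],s['tcp_rot'][2],[.5099,-.0431,.0302]))
E
```

```text
[ 0.50989565 -0.04460725  0.1206832 ] [ 3.14094319e+00  9.31894709e-05 -2.01459687e-01] 0.05475477258197759 [ 0.80428038  0.17981763 -0.80272087]
[-0.3 -1.5 90.5]
```

View pics/w21.png

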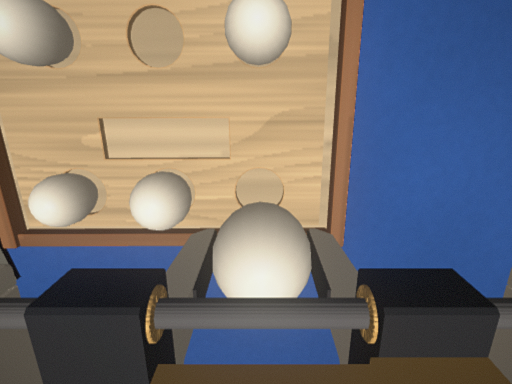

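Emit:
carry_out:
  deltas: "0 0 4 0; 0 0 14 0; 0 0 28 0; 0 0 42 0; 0 0 55 0; 0 0 66 0; 0 0 74 0; 0 0 80 0; 0 0 84 0; 0 0 87 0; 0 0 89 0; 0 0 90 0; 0 0 90 0; 0 0 90 0; 0 0 90 0"

```text
time: 64.07
tool_pos: [0.5104, -0.0433, 0.031]
tcp_rot: [-3.141, -0.001, -0.199]
wrist_force: [0.1, -0.3, -1.1]
opening: 0.0551
```

Emit:
carry_out:
  deltas: "0 0 0 0; 0 0 0 0; 0 0 0 0; 0 0 0 0; 0 0 0 0; 0 0 0 0"
  grip: 0.75

```text
time: 64.57
tool_pos: [0.5102, -0.0433, 0.0307]
tcp_rot: [-3.142, -0.0, -0.199]
wrist_force: [-0.2, 0.3, -0.4]
opening: 0.07
```

Emit:
carry_out:
  deltas: "0 0 -3 0; 0 0 -10 0; 0 0 -24 0; 0 0 -42 0; 0 0 -60 0; 0 0 -80 0; 0 0 -100 0; 0 15 -115 0; 0 40 -120 0; 0 70 -120 0; 0 100 -120 0; 0 130 -120 0; 0 160 -120 0; 0 185 -120 0; 0 200 -120 0; 0 205 -120 0; 0 205 -120 0; 0 205 -120 0"

```text
time: 66.07
tool_pos: [0.4699, -0.2431, 0.1509]
tcp_rot: [-3.14, -0.0, -0.198]
wrist_force: [0.5, 0.1, 0.3]
opening: 0.07
```

```bash
python3 - <<'E'
from h import *
from station import bot
import cv2
f=bot.grab_frame("top"); cv2.imwrite("pics/top22.png",f["image"][:,:,::-1]);cv2.imwrite(f"pics/t22.png",cv2.resize(f["image"][130:254,178:330,::-1],None,fx=5,fy=5,interpolation=cv2.INTER_CUBIC))
f=bot.grab_frame("scene"); cv2.imwrite(f"pics/s22.png",cv2.resize(f["image"][90:340,40:380,::-1],None,fx=2,fy=2,interpolation=cv2.INTER_CUBIC))
s=bot.get_state(); print(s['tool_pos'],s['time'],s['opening'],s['wrist_force'])
E
```

```text
[ 0.47021381 -0.24221228  0.15073042] 66.1667 0.06979442070104346 [-0.20350521  0.44115765 -0.1862357 ]
```

View pics/t22.png

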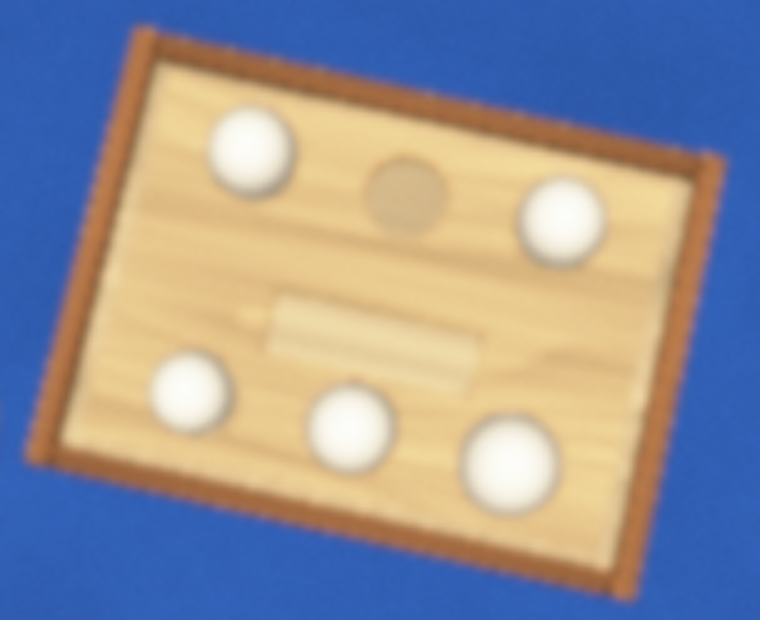

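View pics/s22.png

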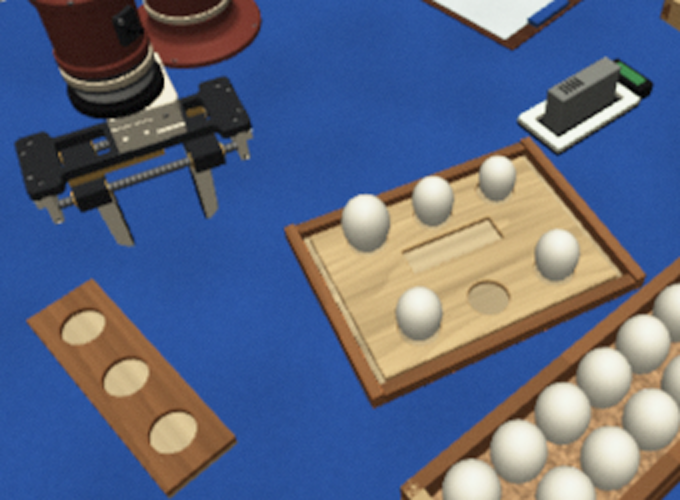

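Against the start crop, the eggs are at (191,392), (352,428) and (511,464), where they began at (194,394), (350,429) and (509,464). That is within about 2 mm. The back eggs have not moved. I check the logger numerically, then hand in.

```bash
python3 - <<'E'
from h import *
from station import bot
print(back(cp(141,306,95,120,3),.066)[:2],PTS['dock'])
s=bot.get_state(); print(abs(s['qd']).max(), s['wrist_force'])
bot.close_job()
E
```

```text
[0.50133743 0.3143925 ] [0.5013 0.3166]
0.006449162284922777 [-0.20350521  0.44115765 -0.1862357 ]
the job is handed in; nothing more can be done
```

The job is handed in at about 66 s of the 147 s allowed. By my last checks every end condition was met, and the hand-in itself gave no verdict.

- **Order of work:** I moved the large, medium and small eggs into the rack. Then I gripped the logger across its thickness and stood it in the dock. Last, I put the small, medium and large eggs back in their own pockets.
- **Eggs:** In the final top picture each front egg was within about 2 mm of where it started. All three looked upright, and the two back-row eggs had not moved.
- **Logger:** It stood upright in the recess. Its centre measured about 2 mm from the dock's centre, against a limit of 15 mm.
- **Gripper:** It was clear of everything, with only noise on the wrist force reading (below 1 N).
- **One slip:** On the way back to the rack I gave a move in slightly wrong axes and stopped 17 mm off, high above the small egg. I saw it in the check and corrected it before descending, and nothing was touched.

No check failed.

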